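# Weight down the glued patches on an instrument back

### The arm

A 7-joint arm with a two-finger parallel gripper is mounted at the origin on the work surface. World frame = base frame: x ahead of the robot, y to its left, z up, the work surface at z = 0. Lengths are in mm, angles in rad, forces in N, time in s.
With the tool pointing down it reaches from about 400 to 875 mm from the base axis. Payload 4.4 kg.
Tool frame: the origin (TCP) lies midway between the tips of the shut fingers; the grasp point (between the pads) lies ctrl.grip_depth behind it (ctrl.grip_depth is the distance from the TCP to the grasp point, in mm); z points along the fingers, y is the line along which they close (so a half turn about z gives the same grasp; the last joint's range is limited). The gripper opens to 85 mm and grips with 20 to 120 N. Pads are 22 mm wide; open, the fingers measure 114 mm over their backs; the gripper's body (76 mm by 85 mm) begins 54 mm behind the grasp point. The pads swing forward as they close: fully open they stand 13 mm farther back than shut.
Start: joints at [-0.066, 0.628, 0.038, 1.517, -0.027, 0.996, -0.02], TCP at [650.014, 0.027, 231.313] pointing down, gripper open.
Joint ranges: [-3.06, 3.06], [-0.37, 2.12], [-1.25, 1.32], [0.18, 2.47], [-1.1, 4.24], [0.23, 1.98], [-2.94, 2.94]. Speed limits (rad/s): [2.57, 2.57, 3.14, 3.14, 3.14, 3.14, 3.14].

### API

Orientations are given as [roll, pitch, yaw] about the fixed x, y, z axes, in that order (R = Rz(yaw) Ry(pitch) Rx(roll)).
In Python, from cell import ctrl gives the robot as it stands.
- The arm moves only by the tool carry_out, never from a script. Its argument "deltas" is one flat list of numbers, 7 for each row, row after row: the turn, a rotation vector about the tool's x, y, z in degrees, then the shift along the tool's x, y, z in m, then the closure, from -1 (fully open) to 1 (shut). In form: [wx, wy, wz, dx, dy, dz, claw, wx, wy, wz, dx, dy, dz, claw, ...]. A call has 1 to 12 rows; each row shifts and turns the commanded pose from where the row before left it, along the tool's axes as they then stand; what a row does not reach is not made up. A row lasts 1/8 s, in which the tool goes at most 62.5 mm and 10.7 degrees, less where a joint would pass 70% of its speed; a pose out of reach is approached as far as the arm can. A call with a gripper value outside its range is refused whole. The fingers move at their own pace and stop on an object; the grip force is fixed at half the most. Time passes only in rows, so rows that do not move let the fingers close. It gives the time, the measured TCP pose, the force, the opening and the grip force at its end, in the units of the state.
- ctrl.read_state(): the state, without advancing time (a new reading comes with each control period).
- ctrl.get_image(name): name is "scene" or "side" or "wrist"; returns the picture (480x640x3 uint8, red, green, blue); there is no depth.
- ctrl.calibration(name): a dict with "mtx" (3x3 intrinsics, pixels), "R" (3x3) and "t" (3): a world point X has camera coordinates R X + t. Camera axes: x right, y down, z forward; pixel columns grow to the right and rows downward; lengths in mm; the calibration is good to about 2 mm. A picture is of the moment at which its call begins: read the wrist's pose just before it. calibration takes no time and is no camera call; for the wrist camera it gives the pose at the moment of the call.
- ctrl.finish_job(): hands the job in; it is judged then, once.
The state is a dict: "clock": time; "qpos": joint angles; "qd": joint speeds; "tau": joint torques, N m; "eef_pos": TCP position; "tool_rot": TCP orientation; "force": force on the tool from outside, world axes, zero at the start; "torque": the same for the moment, N m; "width": finger opening in mm; "gripper_force": force on a finger pad.
Only numpy, scipy, OpenCV 4.12 (cv2) and the standard library are available. Lean on these libraries where they do the work, as an engineer would, in place of code of your own. Each camera call takes 0.05 s, during which the arm holds its last target. There are 200 camera calls.

### The job

Four wooden patches have just been glued onto the inside of the instrument back and must be held down while they dry. Set each of the four brass weights upright on the patch that has the same outline and size as its base, centred to within a centimetre, the square and the bar turned to line up with their patches. Set the weights down rather than dropping them, and leave the glue bottle and the wooden spool standing where they are.

Things in the scene. Friction and masses are not known exactly. Their poses are not given: they have to be found in the camera images.
- weight_disc_large: Loose brass clamping weight standing on the bench, about 0.62 kg. Its base is round, 60 mm across, 22 mm thick; in the middle of the base stands a round post 20 mm across to grip it by, from 22 to 64 mm above the underside. Origin: centre of the underside, z up. A grip of 60 N holds it safely.
- patch_disc_large: Fixed pale wooden patch, 4 mm thick, lying on a dark wooden instrument back (hourglass outline, 3 mm thick, flat on the bench). Outline: round, 60 mm across, the same as the base of one of the weights. Origin: centre of its underside, 3 mm above the bench; z up, top face 4 mm above the origin. Patches lie 75 mm or more apart, centre to centre.
- weight_disc_small: Loose brass clamping weight standing on the bench, about 0.28 kg. Its base is round, 36 mm across, 22 mm thick; in the middle of the base stands a round post 20 mm across to grip it by, from 22 to 64 mm above the underside. Origin: centre of the underside, z up. A grip of 60 N holds it safely.
- patch_disc_small: Fixed pale wooden patch, 4 mm thick, lying on a dark wooden instrument back (hourglass outline, 3 mm thick, flat on the bench). Outline: round, 36 mm across, the same as the base of one of the weights. Origin: centre of its underside, 3 mm above the bench; z up, top face 4 mm above the origin. Patches lie 75 mm or more apart, centre to centre.
- weight_square: Loose brass clamping weight standing on the bench, about 0.52 kg. Its base is square, 46 by 46 mm, 22 mm thick; in the middle of the base stands a square post 20 by 20 mm, its sides parallel to x and y, to grip it by, from 22 to 64 mm above the underside. Origin: centre of the underside, z up. A grip of 60 N holds it safely.
- patch_square: Fixed pale wooden patch, 4 mm thick, lying on a dark wooden instrument back (hourglass outline, 3 mm thick, flat on the bench). Outline: square, 46 by 46 mm, the same as the base of one of the weights. Origin: centre of its underside, 3 mm above the bench; z up, top face 4 mm above the origin. Patches lie 75 mm or more apart, centre to centre.
- weight_bar: Loose brass clamping weight standing on the bench, about 0.66 kg. Its base is a long bar, 100 mm along its x by 28 mm along its y, 22 mm thick; in the middle of the base stands a square post 20 by 20 mm, its sides parallel to x and y, to grip it by, from 22 to 64 mm above the underside. Origin: centre of the underside, z up. A grip of 60 N holds it safely.
- patch_bar: Fixed pale wooden patch, 4 mm thick, lying on a dark wooden instrument back (hourglass outline, 3 mm thick, flat on the bench). Outline: a long bar, 100 mm along its x by 28 mm along its y, the same as the base of one of the weights. Origin: centre of its underside, 3 mm above the bench; z up, top face 4 mm above the origin. Patches lie 75 mm or more apart, centre to centre.
- glue_bottle: Loose white plastic glue bottle with an orange cap, 56 mm across, 150 mm tall, standing upright at the robot's left of the work. Not part of the job. Origin: centre of its underside.
- spool_clamp: Loose turned pale wooden spool (two discs 52 mm across on a thin stem), 97 mm tall, standing upright at the robot's right of the work. Not part of the job. Origin: centre of its underside.
Mind the look-alikes: they are no part of the job. Leave any orange or pink look-alike of the patch_disc_small alone. What is shaped like the weight_disc_large but purple or turquoise is not meant.

How it is judged:
By the outcome, as a careful person would: the job done as asked, in the order asked, and still so for the second after the job is handed in, with the robot touching nothing.
It also fails if it takes over 99 s, if anything falls off the work surface, if the arm or the gripper's body presses on something with over 40 N, if the wrist force passes 120 N, or if a joint passes its speed limit or range.

## Working session

There is one attempt and no reset: what is moved stays moved. The work goes in short steps, Python scripts to look and compute and a tool call to move; the robot and the scene stay as the last step left them, time stands still between calls to the robot, and variables do not carry over. Pictures are saved under pics/ and viewed, at most 14 in all, crops included, and the job is handed in when it is done.

Besides the shell and the picture viewer there is one more tool, called after "Call:" as name(argument=value, ...) on one line, values as JSON. carry_out: Moves the arm, as the interface text tells. Its arguments: {"type":"object","properties":{"deltas":{"type":"array"}},"required":["deltas"]}

```bash
mkdir -p pics; ls
python3 - <<'E'
from cell import ctrl
import cv2,numpy as np
s=ctrl.read_state();print(s,ctrl.grip_depth)
for n in("scene","side","wrist"):
    c=ctrl.calibration(n);print(n,np.round(c["mtx"],1).tolist(),np.round(c["R"],3).tolist(),np.round(c["t"],1))
    cv2.imwrite(f"pics/{n}0.png",ctrl.get_image(n)[:,:,::-1])
E
```

```text
pics
{'clock': 0.0, 'qpos': array([-0.06578588,  0.62937738,  0.03840816,  1.51836674, -0.02698669,
        0.99633097, -0.02003015]), 'qd': array([-1.55792491e-03, -7.66806005e-04,  9.95181116e-05,  5.17471315e-04,
        3.83183432e-04, -5.05163625e-04, -4.73334370e-04]), 'tau': array([-1.11932164e-03, -5.63405585e+01,  1.22606792e+00, -1.93450052e+01,
        1.09587883e-02,  1.05136272e-02, -8.84369996e-06]), 'eef_pos': array([6.49360235e+02, 3.52487456e-02, 2.30368649e+02]), 'tool_rot': array([-3.13962738e+00,  1.91830694e-05,  1.57078669e+00]), 'force': array([-0.67158117,  0.28174503,  0.351098  ]), 'torque': array([-0.00594199, -0.00150132, -0.00389076]), 'gripper_force': 0.0, 'width': 85.78153614855391} 18.700000000000003
scene [[539.3, 0.0, 314.1], [0.0, 539.3, 232.2], [0.0, 0.0, 1.0]] [[-0.634, 0.773, -0.002], [0.651, 0.532, -0.542], [-0.418, -0.345, -0.841]] [ 327.6 -333.1 1418.3]
side [[589.1, 0.0, 323.1], [0.0, 589.1, 240.2], [0.0, 0.0, 1.0]] [[-0.661, -0.75, 0.021], [-0.469, 0.392, -0.791], [0.586, -0.533, -0.611]] [ 332.4  290.  1005.1]
wrist [[365.1, 0.0, 316.7], [0.0, 365.1, 238.6], [0.0, 0.0, 1.0]] [[1.0, 0.001, -0.001], [0.001, -0.949, 0.316], [-0.001, -0.316, -0.949]] [-648.4  -40.1  380.3]
```

View pics/scene0.png

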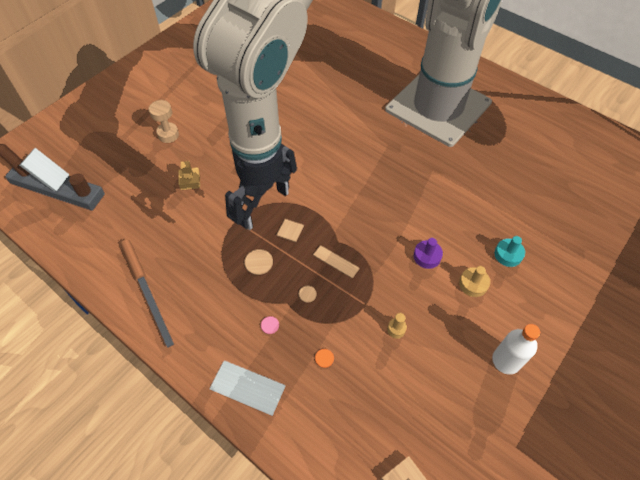

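View pics/side0.png

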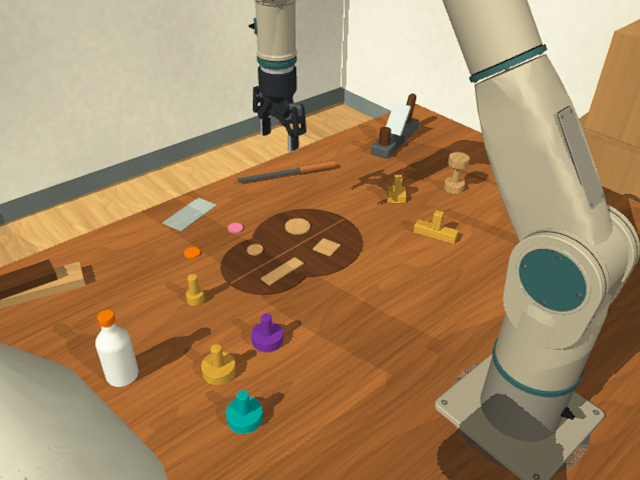

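View pics/wrist0.png

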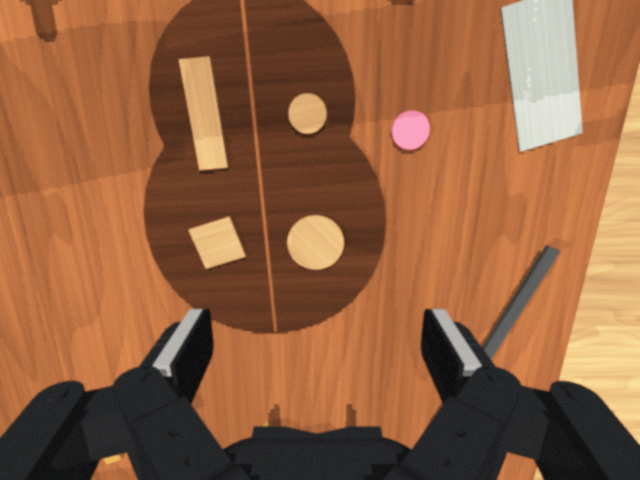

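The scene shows brass weights at (475,281) for the large disc, (398,325) for the small disc and (188,178) for the square. The bar is hidden here, but the side view shows it at (437,229). The wrist view shows all four patches: bar (204,113), small disc (307,114), square (217,242), large disc (316,242).

```bash
cat > h.py <<'E'
from cell import ctrl
import cv2,numpy as np
def cast(c,px,z):
    px=np.atleast_2d(np.array(px,float)); R=np.array(c["R"]);C=-R.T@np.array(c["t"])
    d=np.c_[px,np.ones(len(px))]@np.linalg.inv(c["mtx"]).T@R
    return (C+d*((z-C[2])/d[:,2])[:,None])[:,:2]
def blobs(mask,c,z,amin=100):
    for k in cv2.findContours(mask.astype(np.uint8),cv2.RETR_EXTERNAL,cv2.CHAIN_APPROX_NONE)[0]:
        if cv2.contourArea(k)<amin: continue
        w=cast(c,k[:,0],z).astype(np.float32); m=cv2.moments(w.reshape(-1,1,2))
        r=cv2.minAreaRect(w)
        print("px",np.round(k[:,0].mean(0)),"world",np.round([m["m10"]/m["m00"],m["m01"]/m["m00"]],1),"rect",np.round(r[0],1),np.round(r[1],1),round(r[2],1))
E
python3 - <<'E'
from h import *
im=cv2.imread("pics/wrist0.png");c=ctrl.calibration("wrist")
hsv=cv2.cvtColor(im,cv2.COLOR_BGR2HSV)
for p in[(204,113),(307,114),(217,242),(316,242),(120,120),(200,200),(120,300)]:print(p,hsv[p[1],p[0]])
m=(hsv[...,1]<150)&(hsv[...,2]>150)&(hsv[...,0]>10)&(hsv[...,0]<30);m[:,:150]=0;m[:,380:]=0;m[300:]=0
blobs(m,c,7)
s=ctrl.calibration("side");print(cast(s,[(438,214),(398,178),(217,349),(194,278),(266,318),(243,395)],64).round())
print(cast(s,[(120,383),(455,190)],0).round())
s=ctrl.calibration("scene");print(cast(s,[(186,166),(480,268),(400,317),(432,239),(516,238)],64).round())
E
```

```text
(204, 113) [ 16 123 221]
(307, 114) [ 16 123 221]
(217, 242) [ 18 114 238]
(316, 242) [ 18 111 238]
(120, 120) [ 11 164 174]
(200, 200) [  9 170 111]
(120, 300) [ 11 169 195]
px [217. 242.] world [542.7 -43.9] rect [542.7 -44. ] [47.7 47.6] 17.7
px [315. 242.] world [647.  -43.8] rect [646.9 -43.8] [59.6 60.5] 0.1
px [307. 113.] world [639.4  85.9] rect [639.2  86.1] [35.4 35.8] 45.8
px [203. 112.] world [541.3  83.7] rect [541.2  83.8] [ 29.5 100.7] 5.2
[[ 413. -270.]
 [ 579. -315.]
 [ 395.  341.]
 [ 580.  273.]
 [ 400.  231.]
 [ 286.  363.]]
[[ 490.  486.]
 [ 509. -469.]]
[[ 592. -315.]
 [ 401.  336.]
 [ 591.  272.]
 [ 404.  224.]
 [ 292.  357.]]
```

Call:
carry_out(deltas=[0,0,0,-0.02,-0.01,0,-1,0,0,0,-0.04,-0.02,0,-1,0,0,0,-0.045,-0.02,0,-1,0,0,0,-0.045,-0.02,0,-1,0,0,0,-0.045,-0.02,0,-1,0,0,0,-0.045,-0.02,0,-1,0,0,0,-0.045,-0.02,0,-1,0,0,0,-0.035,-0.015,0,-1,0,0,0,-0.02,-0.005,0,-1,0,0,0,0,0,0,-1,0,0,0,0,0,0,-1])

```text
clock: 1.52
eef_pos: [501.0, -337.9, 231.2]
tool_rot: [3.141, -0.002, 1.573]
force: [-0.5, -0.2, -0.1]
width: 85.3
gripper_force: 0.0
```

```bash
cat > brass.py <<'E'
import sys
from h import *
s=ctrl.read_state();print(s["clock"],s["eef_pos"].round(1),s["tool_rot"].round(3),s["width"])
c=ctrl.calibration("wrist");im=ctrl.get_image("wrist")[:,:,::-1];cv2.imwrite(sys.argv[1],im)
E
python3 brass.py pics/w1.png
```

```text
1.525 [ 501.  -337.9  231.2] [ 3.141e+00 -2.000e-03  1.573e+00] 85.30375374623246
```

View pics/w1.png

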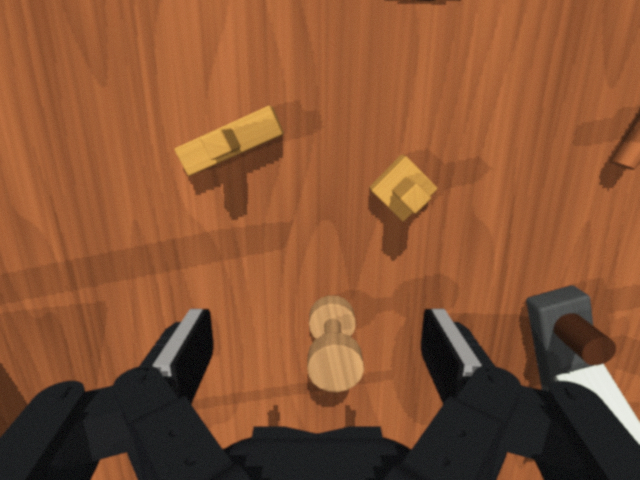

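The bar is at about (230,140), the square at (404,187) and the spool at (335,345). I'll enlarge the two weights to pick their corners.

Run:
```python
import cv2,numpy as np
a=cv2.imread("pics/w1.png")
A=cv2.resize(a[95:185,165:295],None,fx=6,fy=6,interpolation=cv2.INTER_CUBIC)[:,:,:]
B=cv2.resize(a[145:230,360:450],None,fx=6,fy=6,interpolation=cv2.INTER_CUBIC)
cv2.imwrite("pics/A.png",A);cv2.imwrite("pics/B.png",B)
```

```text
(no output)
```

View pics/A.png

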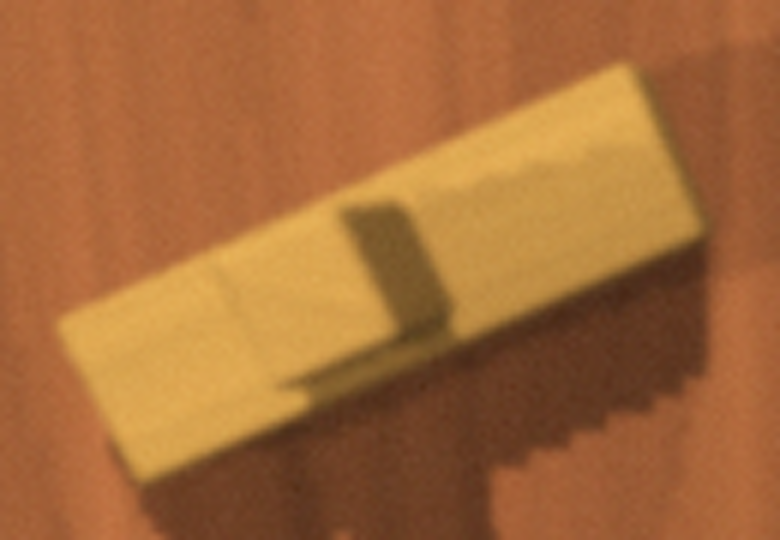

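View pics/B.png

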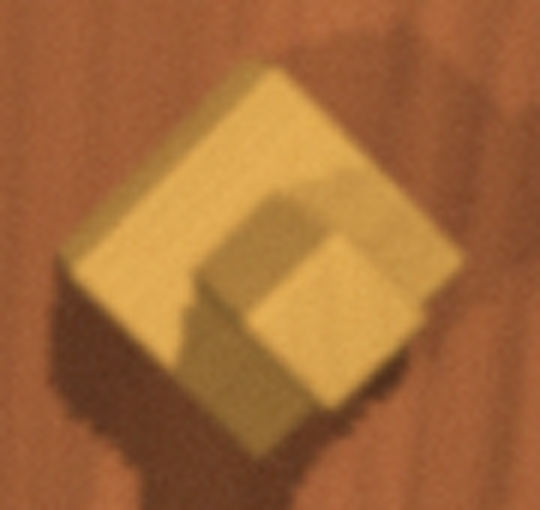

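The bar's base-top corners in crop A are (58,322), (635,62), (706,235) and (142,484). The square's in crop B are (72,272), (272,65), (465,262) and (262,458). Both post tops are clear.

Run:
```python
from h import *
c=ctrl.calibration("wrist")
f=lambda P,o:np.array(P)/6.+np.array(o)-.42
def rep(n,P,o,z):
    w=cast(c,f(P,o),z);e=np.roll(w,-1,0)-w
    print(n,z,w.mean(0).round(1),np.hypot(*e.T).round(1),np.degrees(np.arctan2(e[:,1],e[:,0])).round(1))
rep("bar",[(58,322),(635,62),(706,235),(142,484)],(165,95),22)
rep("bar",[(212,255),(345,205),(400,335),(283,385)],(165,95),64)
rep("sq",[(72,272),(272,65),(465,262),(262,458)],(360,145),22)
rep("sq",[(338,235),(425,315),(332,408),(245,320)],(360,145),64)
```

```text
bar 22 [ 417.8 -276.4] [99.2 27.  98.9 27.2] [  22.8  -68.1 -157.   112.5]
bar 64 [ 417.8 -276.2] [19.7 18.2 18.  19.2] [  19.5  -70.  -157.8  115.2]
sq 22 [ 585.4 -320.9] [44.4 45.8 44.7 45.5] [  47.9  -42.7 -132.5  136.9]
sq 64 [ 585.5 -320.7] [17.7 18.3 18.8 17.4] [ -40.3 -131.4  136.5   45.1]
```

```bash
cat > plan.py <<'E'
# plan.py x y z yaw_deg : shift in current tool axes, and turn (rotation vector in tool axes)
import sys
from cell import ctrl
import numpy as np
from scipy.spatial.transform import Rotation as Ro
x,y,z,yw=map(float,sys.argv[1:5]);s=ctrl.read_state();R=Ro.from_euler("xyz",s["tool_rot"])
print("t",s["clock"],s["eef_pos"].round(1),"yaw",round(np.degrees(s["tool_rot"][2]),1),"w",round(s["width"],1),"F",s["force"].round(1))
print("shift now m",(R.inv().apply(np.array([x,y,z])-s["eef_pos"])/1000).round(4))
T=Ro.from_euler("xyz",[180,0,yw],degrees=True)
print("turn deg",np.degrees((R.inv()*T).as_rotvec()).round(1),"shift after turn",(T.inv().apply(np.array([x,y,z])-s["eef_pos"])/1000).round(4))
E
python3 plan.py 417.8 -276.3 110 22.9
```

```text
t 1.575 [ 501.1 -337.7  231.2] yaw 90.2 w 85.5 F [-0.4  0.  -0.6]
shift now m [ 0.0615 -0.0832  0.1212]
turn deg [-0.  -0.1 67.3] shift after turn [-0.0529 -0.089   0.1212]
```

Call:
carry_out(deltas=[0,0,0,0.0205,-0.0277,0.01,-1,0,0,0,0.0205,-0.0277,0.02,-1,0,0,0,0.0205,-0.0278,0.02,-1,0,0,9.6,0,0,0.02,-1,0,0,9.6,0,0,0.02,-1,0,0,9.6,0,0,0.02,-1,0,0,9.6,0,0,0.01,-1,0,0,9.6,0,0,0,-1,0,0,9.6,0,0,0,-1,0,0,9.7,0,0,0,-1,0,0,0,0,0,0,-1,0,0,0,0,0,0,-1])

```text
clock: 3.08
eef_pos: [417.4, -277.6, 111.3]
tool_rot: [-3.141, -0.0, 0.401]
force: [0.7, 0.0, -0.9]
width: 85.5
gripper_force: 0.0
```

```bash
python3 plan.py 417.8 -276.3 28 22.9
```

```text
t 3.075 [ 417.4 -277.6  111.3] yaw 23.0 w 85.5 F [ 0.7  0.  -0.9]
shift now m [ 0.0008 -0.001   0.0833]
turn deg [-0.  -0.   0.1] shift after turn [ 0.0009 -0.001   0.0833]
```

Call:
carry_out(deltas=[0,0,0,0.001,-0.001,0.02,-1,0,0,0,0,0,0.03,-1,0,0,0,0,0,0.022,-1,0,0,0,0,0,0.01,-1,0,0,0,0,0,0,-1,0,0,0,0,0,0,1,0,0,0,0,0,0,1,0,0,0,0,0,0,1,0,0,0,0,0,0,1,0,0,0,0,0,0,1,0,0,0,0,0,0,1,0,0,0,0,0,0,1])

```text
clock: 4.58
eef_pos: [417.7, -277.4, 29.7]
tool_rot: [3.141, -0.001, 0.396]
force: [1.0, 0.6, 6.6]
width: 19.4
gripper_force: 59.1
```

```bash
python3 plan.py 541.3 83.8 150 95.2
```

```text
t 4.575 [ 417.7 -277.4   29.7] yaw 22.7 w 19.4 F [1.  0.6 6.6]
shift now m [ 0.2535 -0.2855 -0.1203]
turn deg [  0.1  -0.  -72.5] shift after turn [ 0.3485  0.1558 -0.1203]
```

Call:
carry_out(deltas=[0,0,0,0,0,-0.01,1,0,0,0,0,0,-0.03,1,0,0,0,0,0,-0.04,1,0,0,0,0,0,-0.03,1,0,0,-5,0,0,-0.01,1,0,0,-10,0,0,0,1,0,0,-10,0,0,0,1,0,0,-10,0,0,0,1,0,0,-10,0,0,0,1,0,0,-10,0,0,0,1,0,0,-10,0,0,0,1,0,0,-7.5,0,0,0,1])

```text
clock: 6.08
eef_pos: [416.0, -276.6, 148.9]
tool_rot: [-3.139, -0.001, 1.666]
force: [-0.4, -0.3, -5.1]
width: 19.6
gripper_force: 59.7
```

```bash
python3 plan.py 541.3 83.8 150 95.2
```

```text
t 6.075 [ 416.  -276.6  148.9] yaw 95.5 w 19.6 F [-0.4 -0.3 -5.1]
shift now m [ 0.3468  0.159  -0.0011]
turn deg [-0.1 -0.1  0.3] shift after turn [ 0.3476  0.1574 -0.0011]
```

Call:
carry_out(deltas=[0,0,0,0.018,0.008,0,1,0,0,0,0.036,0.016,0,1,0,0,0,0.044,0.02,0,1,0,0,0,0.044,0.02,0,1,0,0,0,0.044,0.02,0,1,0,0,0,0.044,0.02,0,1,0,0,0,0.044,0.02,0,1,0,0,0,0.044,0.02,0,1,0,0,0,0.02,0.009,0,1,0,0,0,0.0095,0.0045,0,1,0,0,0,0,0,0,1,0,0,0,0,0,0,1])

```text
clock: 7.58
eef_pos: [542.0, 80.9, 149.2]
tool_rot: [-3.14, 0.001, 1.659]
force: [-0.7, -0.3, -5.4]
width: 19.3
gripper_force: 59.6
```

```bash
python3 plan.py 541.3 83.8 37.5 95.2
```

```text
t 7.575 [542.   80.9 149.2] yaw 95.0 w 19.3 F [-0.7 -0.3 -5.4]
shift now m [ 0.0031 -0.0003  0.1117]
turn deg [-0.1  0.1 -0.2] shift after turn [ 0.003  -0.0005  0.1117]
```

Call:
carry_out(deltas=[0,0,0,0.003,0,0.02,1,0,0,0,0,0,0.035,1,0,0,0,0,0,0.03,1,0,0,0,0,0,0.015,1,0,0,0,0,0,0.006,1,0,0,0,0,0,0.002,1,0,0,0,0,0,0.001,1,0,0,0,0,0,0.001,1,0,0,0,0,0,0,1])

```text
clock: 8.7
eef_pos: [542.6, 86.3, 39.7]
tool_rot: [3.141, -0.0, 1.662]
force: [0.3, -0.2, -5.5]
width: 19.2
gripper_force: 59.7
```

```bash
python3 plan.py 541.3 83.8 36.5 95.2
```

```text
t 8.7 [542.6  86.3  39.7] yaw 95.2 w 19.2 F [ 0.3 -0.2 -5.5]
shift now m [-0.0024 -0.0015  0.0032]
turn deg [ 0. -0.  0.] shift after turn [-0.0024 -0.0015  0.0032]
```

Call:
carry_out(deltas=[0,0,0,-0.0015,-0.001,0.001,1,0,0,0,0,0,0.001,1,0,0,0,0,0,0.001,1,0,0,0,0,0,0,1])

```text
clock: 9.2
eef_pos: [541.6, 84.4, 36.8]
tool_rot: [3.141, 0.0, 1.661]
force: [-2.0, -0.4, 1.2]
width: 19.1
gripper_force: 60.5
```

Contact: the force went from −5.5 to +1.2 N. Release, wait and rise.

Call:
carry_out(deltas=[0,0,0,0,0,0,-1,0,0,0,0,0,0,-1,0,0,0,0,0,0,-1,0,0,0,0,0,0,-1,0,0,0,0,0,0,-1,0,0,0,0,0,0,-1,0,0,0,0,0,-0.02,-1,0,0,0,0,0,-0.04,-1,0,0,0,0,0,-0.05,-1,0,0,0,0,0,-0.04,-1,0,0,0,0,0,-0.02,-1,0,0,0,0,0,0,-1])

```text
clock: 10.7
eef_pos: [542.5, 84.8, 207.8]
tool_rot: [3.138, -0.001, 1.662]
force: [0.5, 0.2, 0.2]
width: 85.7
gripper_force: 0.0
```

```bash
python3 plan.py 585.4 -320.8 200 47.4;python3 plan.py 585.4 -320.8 200 137.4|tail -1
```

```text
t 10.7 [542.5  84.8 207.8] yaw 95.2 w 85.7 F [0.5 0.2 0.2]
shift now m [-0.4078  0.0059  0.0076]
turn deg [ 0.2 -0.1 47.8] shift after turn [-0.2695  0.3061  0.0078]
turn deg [  0.2   0.  -42.2] shift after turn [-0.3061 -0.2695  0.0078]
```

Call:
carry_out(deltas=[0,0,0,-0.02,0.0005,0,-1,0,0,0,-0.04,0.0005,0,-1,0,0,0,-0.05,0.0005,0,-1,0,0,0,-0.05,0.0005,0,-1,0,0,0,-0.05,0.0005,0,-1,0,0,0,-0.05,0.0005,0,-1,0,0,0,-0.05,0.001,0,-1,0,0,0,-0.05,0.001,0,-1,0,0,0,-0.035,0.001,0,-1,0,0,0,-0.0125,0,0,-1])

```text
clock: 11.95
eef_pos: [582.0, -324.8, 204.2]
tool_rot: [-3.138, 0.0, 1.657]
force: [0.0, 0.2, -0.4]
width: 85.6
gripper_force: 0.0
```

Call:
carry_out(deltas=[0,0,9.6,0,0,0,-1,0,0,9.6,0,0,0.02,-1,0,0,9.6,0,0,0.03,-1,0,0,9.6,0,0,0.03,-1,0,0,9.4,0,0,0.01,-1,0,0,0,0,0,0,-1,0,0,0,0,0,0,-1])

```text
clock: 12.82
eef_pos: [584.6, -320.3, 116.5]
tool_rot: [-3.142, -0.0, 0.831]
force: [0.4, -0.0, 0.4]
width: 85.9
gripper_force: 0.0
```

```bash
python3 plan.py 585.4 -320.8 28 47.4
```

```text
t 12.825 [ 584.6 -320.3  116.5] yaw 47.6 w 85.9 F [ 0.4 -0.   0.4]
shift now m [0.0001 0.0009 0.0885]
turn deg [-0.  -0.   0.2] shift after turn [0.0002 0.0009 0.0885]
```

Call:
carry_out(deltas=[0,0,0,0,0.001,0.02,-1,0,0,0,0,0,0.03,-1,0,0,0,0,0,0.026,-1,0,0,0,0,0,0.01,-1,0,0,0,0,0,0.001,-1,0,0,0,0,0,0,1,0,0,0,0,0,0,1,0,0,0,0,0,0,1,0,0,0,0,0,0,1,0,0,0,0,0,0,1,0,0,0,0,0,0,1,0,0,0,0,0,0,1])

```text
clock: 14.32
eef_pos: [585.9, -321.7, 30.1]
tool_rot: [3.14, -0.0, 0.827]
force: [0.4, -0.9, 5.1]
width: 19.7
gripper_force: 59.3
```

```bash
python3 plan.py 542.7 -43.9 150 17.7
```

```text
t 14.325 [ 585.9 -321.7   30.1] yaw 47.4 w 19.7 F [ 0.4 -0.9  5.1]
shift now m [ 0.1754 -0.2197 -0.1202]
turn deg [ 0.1 -0.  29.7] shift after turn [ 0.0433 -0.2778 -0.1199]
```

Call:
carry_out(deltas=[0,0,0,0,0,-0.01,1,0,0,0,0,0,-0.03,1,0,0,0,0,0,-0.04,1,0,0,0,0,0,-0.03,1,0,0,9.9,0,0,-0.01,1,0,0,9.9,0,0,0,1,0,0,9.9,0,0,0,1])

```text
clock: 15.2
eef_pos: [584.2, -320.5, 148.7]
tool_rot: [-3.139, 0.001, 0.303]
force: [-0.3, -0.4, -3.9]
width: 19.2
gripper_force: 59.2
```

Call:
carry_out(deltas=[0,0,0,0.002,-0.015,0,1,0,0,0,0.0055,-0.035,0,1,0,0,0,0.007,-0.044,0,1,0,0,0,0.007,-0.044,0,1,0,0,0,0.007,-0.044,0,1,0,0,0,0.007,-0.044,0,1,0,0,0,0.005,-0.032,0,1,0,0,0,0.0025,-0.015,0,1,0,0,0,0.0005,-0.005,0,1,0,0,0,0,0,0,1,0,0,0,0,0,0,1])

```text
clock: 16.58
eef_pos: [542.3, -45.1, 149.4]
tool_rot: [3.14, -0.0, 0.307]
force: [-0.4, 0.2, -4.3]
width: 19.1
gripper_force: 59.5
```

```bash
python3 plan.py 542.7 -43.9 39 17.7
```

```text
t 16.575 [542.3 -45.1 149.4] yaw 17.6 w 19.1 F [-0.4  0.2 -4.3]
shift now m [ 0.0007 -0.0011  0.1104]
turn deg [ 0.1 -0.  -0.1] shift after turn [ 0.0007 -0.001   0.1104]
```

Call:
carry_out(deltas=[0,0,0,0,-0.001,0.02,1,0,0,0,0,0,0.035,1,0,0,0,0,0,0.03,1,0,0,0,0,0,0.015,1,0,0,0,0,0,0.007,1,0,0,0,0,0,0.002,1,0,0,0,0,0,0.001,1,0,0,0,0,0,0,1,0,0,0,0,0,0,1])

```text
clock: 17.7
eef_pos: [542.1, -42.3, 39.8]
tool_rot: [3.141, -0.001, 0.309]
force: [-0.2, -0.4, -4.0]
width: 19.5
gripper_force: 59.3
```

```bash
python3 plan.py 542.7 -43.9 37 17.7
```

```text
t 17.7 [542.1 -42.3  39.8] yaw 17.7 w 19.5 F [-0.2 -0.4 -4. ]
shift now m [0.     0.0017 0.0028]
turn deg [ 0. -0.  0.] shift after turn [0.     0.0017 0.0028]
```

Call:
carry_out(deltas=[0,0,0,0,0.0005,0.001,1,0,0,0,0,0,0.001,1,0,0,0,0,0,0.001,1,0,0,0,0,0,0,1])

```text
clock: 18.2
eef_pos: [542.0, -42.9, 37.0]
tool_rot: [-3.141, -0.0, 0.309]
force: [-1.6, 0.6, 6.1]
width: 19.3
gripper_force: 60.7
```

Contact. Release, rise and move to the left group to look. The bottle is there and 150 mm tall, so I stay high.

Call:
carry_out(deltas=[0,0,0,0,0,0,-1,0,0,0,0,0,0,-1,0,0,0,0,0,0,-1,0,0,0,0,0,0,-1,0,0,0,0,0,0,-1,0,0,0,0,0,0,-1,0,0,0,0,0,-0.02,-1,0,0,0,0,0,-0.05,-1,0,0,0,0,0,-0.06,-1,0,0,0,0,0,-0.05,-1,0,0,0,0,0,-0.02,-1,0,0,0,0,0,0,-1])

```text
clock: 19.7
eef_pos: [542.9, -42.9, 237.7]
tool_rot: [3.141, -0.003, 0.309]
force: [-0.2, -0.6, -1.4]
width: 85.6
gripper_force: 0.0
```

```bash
python3 plan.py 500 240 235 90
```

```text
t 19.7 [542.9 -42.9 237.7] yaw 17.7 w 85.6 F [-0.2 -0.6 -1.4]
shift now m [ 0.0452 -0.2825  0.0027]
turn deg [  0.2  -0.1 -72.3] shift after turn [ 0.2829 -0.0429  0.0027]
```

Call:
carry_out(deltas=[0,0,-10.3,0,0,0,-1,0,0,-10.3,0,0,0,-1,0,0,-10.3,0,0,0,-1,0,0,-10.3,0,0,0,-1,0,0,-10.3,0,0,0,-1,0,0,-10.4,0,0,0,-1,0,0,-10.4,0,0,0,-1])

```text
clock: 20.58
eef_pos: [540.9, -42.6, 234.4]
tool_rot: [-3.138, -0.001, 1.577]
force: [-0.1, -0.1, 0.7]
width: 85.4
gripper_force: 0.0
```

Call:
carry_out(deltas=[0,0,0,0.02,-0.005,0,-1,0,0,0,0.04,-0.008,0,-1,0,0,0,0.05,-0.008,0,-1,0,0,0,0.05,-0.008,0,-1,0,0,0,0.05,-0.008,0,-1,0,0,0,0.03,-0.005,0,-1,0,0,0,0.013,0,0,-1,0,0,0,0,0,0,-1,0,0,0,0,0,0,-1])

```text
clock: 21.7
eef_pos: [500.3, 208.1, 235.9]
tool_rot: [-3.141, 0.001, 1.568]
force: [0.3, -0.9, -0.1]
width: 85.3
gripper_force: 0.0
```

```bash
python3 brass.py pics/w2.png
```

```text
21.7 [500.3 208.1 235.9] [-3.141e+00  1.000e-03  1.568e+00] 85.33303795324906
```

View pics/w2.png

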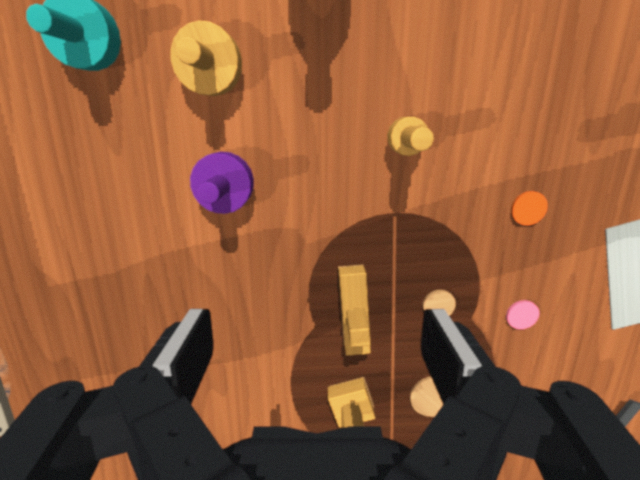

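The large disc's base top is centred near (204,56) with its post top at (187,51). The small disc's post top is at (422,139) with its base top near (408,135). The bar (354,310) and square (352,400) cover their patches.

```bash
python3 - <<'E'
from h import *
c=ctrl.calibration("wrist");im=cv2.imread("pics/w2.png")
print("post",cast(c,[(187,50),(422,139)],64).round(1),"basetop",cast(c,[(204.5,56),(408,135.5)],22).round(1))
hsv=cv2.cvtColor(im,cv2.COLOR_BGR2HSV);m=(hsv[...,0]>16)&(hsv[...,0]<26)&(hsv[...,1]>120)&(hsv[...,2]>90)&(np.arange(480)[:,None]<200);blobs(m,c,22,200)
E
python3 plan.py 588 273 120 90
```

```text
post [[399.7 339.8]
 [587.4 272.9]] basetop [[401.2 341.6]
 [585.7 273.7]]
px [410. 136.] world [587.3 273.4] rect [588.2 273.4] [33.5 41.2] 89.9
px [206.  59.] world [401.5 339.3] rect [401.7 339.6] [58.3 60.9] 89.9
t 21.75 [500.4 208.1 236.1] yaw 89.8 w 85.6 F [-0.7  0.3  0.3]
shift now m [0.0653 0.0874 0.116 ]
turn deg [-0.   0.1 -0.2] shift after turn [0.0649 0.0876 0.1161]
```

Call:
carry_out(deltas=[0,0,0,0.015,0.02,0,-1,0,0,0,0.025,0.034,0.02,-1,0,0,0,0.02,0.026,0.03,-1,0,0,0,0.005,0.0066,0.04,-1,0,0,0,0,0,0.026,-1,0,0,0,0,0,0,-1,0,0,0,0,0,0,-1])

```text
clock: 22.62
eef_pos: [587.7, 274.5, 121.5]
tool_rot: [3.14, -0.0, 1.569]
force: [0.4, 0.0, 0.9]
width: 85.5
gripper_force: 0.0
```

```bash
python3 plan.py 587 273 29 90
```

```text
t 22.625 [587.7 274.5 121.5] yaw 89.9 w 85.5 F [0.4 0.  0.9]
shift now m [-0.0015 -0.0008  0.0925]
turn deg [ 0.1 -0.  -0.1] shift after turn [-0.0015 -0.0007  0.0925]
```

Call:
carry_out(deltas=[0,0,0,-0.001,-0.0005,0.02,-1,0,0,0,0,0,0.035,-1,0,0,0,0,0,0.027,-1,0,0,0,0,0,0.01,-1,0,0,0,0,0,0,-1,0,0,0,0,0,0,1,0,0,0,0,0,0,1,0,0,0,0,0,0,1,0,0,0,0,0,0,1,0,0,0,0,0,0,1,0,0,0,0,0,0,1,0,0,0,0,0,0,1])

```text
clock: 24.12
eef_pos: [586.6, 274.4, 28.8]
tool_rot: [3.14, -0.001, 1.571]
force: [0.1, -0.2, 4.8]
width: 18.3
gripper_force: 58.5
```

```bash
python3 plan.py 639.3 86 150 90
```

```text
t 24.125 [586.6 274.4  28.8] yaw 90.0 w 18.3 F [ 0.1 -0.2  4.8]
shift now m [-0.1883  0.0528 -0.1212]
turn deg [ 0.1 -0.  -0. ] shift after turn [-0.1884  0.0527 -0.1212]
```

Call:
carry_out(deltas=[0,0,0,0,0,-0.01,1,0,0,0,0,0,-0.03,1,0,0,0,0,0,-0.04,1,0,0,0,0,0,-0.03,1,0,0,0,-0.014,0.004,-0.01,1,0,0,0,-0.036,0.01,0,1,0,0,0,-0.043,0.012,0,1,0,0,0,-0.043,0.012,0,1,0,0,0,-0.036,0.01,0,1,0,0,0,-0.016,0.0045,0,1,0,0,0,0,0,0,1,0,0,0,0,0,0,1])

```text
clock: 25.62
eef_pos: [637.8, 88.8, 147.8]
tool_rot: [-3.14, -0.002, 1.573]
force: [-0.0, 0.4, -2.9]
width: 18.4
gripper_force: 58.9
```

```bash
python3 plan.py 639.3 86 38 90
```

```text
t 25.625 [637.8  88.8 147.8] yaw 90.1 w 18.4 F [-0.   0.4 -2.9]
shift now m [-0.0031  0.0017  0.1098]
turn deg [-0.1 -0.1  0.1] shift after turn [-0.0028  0.0015  0.1098]
```

Call:
carry_out(deltas=[0,0,0,-0.002,0.001,0.02,1,0,0,0,0,0,0.035,1,0,0,0,0,0,0.03,1,0,0,0,0,0,0.015,1,0,0,0,0,0,0.006,1,0,0,0,0,0,0.002,1,0,0,0,0,0,0.001,1,0,0,0,0,0,0,1,0,0,0,0,0,0,1])

```text
clock: 26.75
eef_pos: [639.9, 84.2, 39.8]
tool_rot: [3.141, -0.0, 1.571]
force: [-0.1, -0.7, -2.8]
width: 18.7
gripper_force: 58.8
```

```bash
python3 plan.py 639.3 86 36 90
```

```text
t 26.75 [639.9  84.2  39.8] yaw 90.0 w 18.7 F [-0.1 -0.7 -2.8]
shift now m [ 0.0018 -0.0006  0.0038]
turn deg [ 0. -0. -0.] shift after turn [ 0.0018 -0.0006  0.0038]
```

Call:
carry_out(deltas=[0,0,0,0.001,0,0.001,1,0,0,0,0,0,0.001,1,0,0,0,0,0,0.001,1,0,0,0,0,0,0,1])

```text
clock: 27.25
eef_pos: [639.5, 85.2, 36.2]
tool_rot: [-3.141, 0.0, 1.571]
force: [0.8, -0.5, -3.3]
width: 18.3
gripper_force: 58.8
```

Call:
carry_out(deltas=[0,0,0,0,0,0.001,1,0,0,0,0,0,0,1])

```text
clock: 27.5
eef_pos: [639.7, 85.2, 35.9]
tool_rot: [3.141, -0.0, 1.571]
force: [-1.7, -0.4, 2.0]
width: 18.2
gripper_force: 59.8
```

Contact. Release and rise.

Call:
carry_out(deltas=[0,0,0,0,0,0,-1,0,0,0,0,0,0,-1,0,0,0,0,0,0,-1,0,0,0,0,0,0,-1,0,0,0,0,0,0,-1,0,0,0,0,0,0,-1,0,0,0,0,0,-0.02,-1,0,0,0,0,0,-0.05,-1,0,0,0,0,0,-0.05,-1,0,0,0,0,0,-0.03,-1,0,0,0,0,0,-0.01,-1,0,0,0,0,0,0,-1])

```text
clock: 29.0
eef_pos: [639.6, 85.2, 195.9]
tool_rot: [3.141, -0.0, 1.571]
force: [0.3, -1.1, 0.2]
width: 85.5
gripper_force: 0.0
```

```bash
python3 plan.py 400.5 340 120 90
```

```text
t 29.0 [639.6  85.2 195.9] yaw 90.0 w 85.5 F [ 0.3 -1.1  0.2]
shift now m [ 0.2547 -0.2392  0.0758]
turn deg [ 0.1 -0.   0. ] shift after turn [ 0.2548 -0.2391  0.0759]
```

Call:
carry_out(deltas=[0,0,0,0.013,-0.012,0,-1,0,0,0,0.03,-0.028,0,-1,0,0,0,0.036,-0.034,0,-1,0,0,0,0.036,-0.034,0,-1,0,0,0,0.036,-0.034,0,-1,0,0,0,0.036,-0.034,0,-1,0,0,0,0.034,-0.032,0,-1,0,0,0,0.022,-0.021,0.02,-1,0,0,0,0.012,-0.01,0.03,-1,0,0,0,0,0,0.026,-1,0,0,0,0,0,0,-1,0,0,0,0,0,0,-1])

```text
clock: 30.5
eef_pos: [400.3, 340.1, 119.5]
tool_rot: [-3.141, 0.0, 1.571]
force: [0.0, -0.2, 0.1]
width: 85.6
gripper_force: 0.0
```

```bash
python3 plan.py 400.5 340 29 90
```

```text
t 30.5 [400.3 340.1 119.5] yaw 90.0 w 85.6 F [ 0.  -0.2  0.1]
shift now m [-0.0001  0.0002  0.0905]
turn deg [-0.  0. -0.] shift after turn [-0.0001  0.0002  0.0905]
```

Call:
carry_out(deltas=[0,0,0,0,0,0.02,-1,0,0,0,0,0,0.035,-1,0,0,0,0,0,0.025,-1,0,0,0,0,0,0.01,-1,0,0,0,0,0,0,-1,0,0,0,0,0,0,1,0,0,0,0,0,0,1,0,0,0,0,0,0,1,0,0,0,0,0,0,1,0,0,0,0,0,0,1,0,0,0,0,0,0,1,0,0,0,0,0,0,1])

```text
clock: 32.0
eef_pos: [400.7, 340.4, 29.9]
tool_rot: [3.141, -0.001, 1.571]
force: [-0.6, -0.2, 6.5]
width: 18.7
gripper_force: 58.4
```

```bash
python3 plan.py 647 -43.8 150 90
```

```text
t 32.0 [400.7 340.4  29.9] yaw 90.0 w 18.7 F [-0.6 -0.2  6.5]
shift now m [-0.3841  0.2463 -0.1203]
turn deg [ 0. -0.  0.] shift after turn [-0.3842  0.2463 -0.1201]
```

Call:
carry_out(deltas=[0,0,0,0,0,-0.01,1,0,0,0,0,0,-0.03,1,0,0,0,0,0,-0.04,1,0,0,0,0,0,-0.03,1,0,0,0,0,0,-0.01,1])

```text
clock: 32.62
eef_pos: [401.0, 340.5, 150.9]
tool_rot: [3.14, -0.002, 1.571]
force: [0.1, -0.6, -5.7]
width: 17.9
gripper_force: 59.1
```

Call:
carry_out(deltas=[0,0,0,-0.014,0.009,0,1,0,0,0,-0.031,0.02,0,1,0,0,0,-0.042,0.027,0,1,0,0,0,-0.042,0.027,0,1,0,0,0,-0.042,0.027,0,1,0,0,0,-0.042,0.027,0,1,0,0,0,-0.042,0.027,0,1,0,0,0,-0.042,0.027,0,1,0,0,0,-0.042,0.027,0,1,0,0,0,-0.031,0.02,0,1,0,0,0,-0.014,0.008,0,1,0,0,0,0,0,0,1])

```text
clock: 34.12
eef_pos: [645.4, -45.6, 147.6]
tool_rot: [-3.138, 0.0, 1.568]
force: [0.3, 0.9, -4.7]
width: 18.3
gripper_force: 59.1
```

```bash
python3 plan.py 647 -43.8 39 90
```

```text
t 34.125 [645.4 -45.6 147.6] yaw 89.9 w 18.3 F [ 0.3  0.9 -4.7]
shift now m [0.0018 0.002  0.1086]
turn deg [-0.2  0.  -0.1] shift after turn [0.0018 0.0016 0.1086]
```

Call:
carry_out(deltas=[0,0,0,0.001,0.001,0.02,1,0,0,0,0,0,0.035,1,0,0,0,0,0,0.03,1,0,0,0,0,0,0.015,1,0,0,0,0,0,0.006,1,0,0,0,0,0,0.002,1,0,0,0,0,0,0,1,0,0,0,0,0,0,1])

```text
clock: 35.12
eef_pos: [648.3, -42.9, 42.2]
tool_rot: [3.14, 0.0, 1.571]
force: [-0.2, 0.2, -4.5]
width: 18.5
gripper_force: 59.2
```

```bash
python3 plan.py 647 -43.8 37 90
```

```text
t 35.125 [648.3 -42.9  42.2] yaw 90.0 w 18.5 F [-0.2  0.2 -4.5]
shift now m [-0.0009 -0.0013  0.0052]
turn deg [ 0.1  0.  -0. ] shift after turn [-0.0009 -0.0013  0.0052]
```

Call:
carry_out(deltas=[0,0,0,-0.0005,-0.001,0.001,1,0,0,0,0,0,0.001,1,0,0,0,0,0,0.001,1,0,0,0,0,0,0.001,1,0,0,0,0,0,0,1])

```text
clock: 35.75
eef_pos: [646.5, -43.3, 37.1]
tool_rot: [-3.141, -0.0, 1.571]
force: [0.1, 0.7, -5.3]
width: 18.7
gripper_force: 59.2
```

Call:
carry_out(deltas=[0,0,0,0,0,0.001,1,0,0,0,0,0,0,1])

```text
clock: 36.0
eef_pos: [646.7, -43.3, 37.0]
tool_rot: [3.141, -0.0, 1.571]
force: [-2.5, -0.1, 2.3]
width: 18.4
gripper_force: 59.9
```

Contact. Release, rise, and back off in −y to see all four from above.

Call:
carry_out(deltas=[0,0,0,0,0,0,-1,0,0,0,0,0,0,-1,0,0,0,0,0,0,-1,0,0,0,0,0,0,-1,0,0,0,0,0,0,-1,0,0,0,0,0,0,-1,0,0,0,0,0,-0.02,-1,0,0,0,0,0,-0.05,-1,0,0,0,0,0,-0.06,-1,0,0,0,-0.02,-0.02,-0.04,-1,0,0,0,-0.03,-0.03,-0.02,-1,0,0,0,-0.02,-0.01,0,-1])

```text
clock: 37.5
eef_pos: [586.4, -115.4, 229.6]
tool_rot: [3.137, 0.001, 1.569]
force: [1.0, 0.1, -0.2]
width: 85.4
gripper_force: 0.0
```

Call:
carry_out(deltas=[0,0,0,0,0,0,-1,0,0,0,0,0,0,-1])

```text
clock: 37.75
eef_pos: [587.2, -111.7, 225.4]
tool_rot: [-3.141, -0.002, 1.572]
force: [0.8, -0.2, -0.4]
width: 85.4
gripper_force: 0.0
```

```bash
python3 brass.py pics/w3.png
python3 - <<'E'
from h import *
c=ctrl.calibration("wrist")
import pickle;pickle.dump(c,open("c3.pkl","wb"))
im=cv2.imread("pics/w3.png");cv2.imwrite("pics/w3c.png",cv2.resize(im[40:300,160:480],None,fx=2.3,fy=2.3,interpolation=cv2.INTER_CUBIC))
s=ctrl.get_image("scene")[:,:,::-1];cv2.imwrite("pics/s3.png",s)
E
```

```text
37.75 [ 587.2 -111.7  225.4] [-3.141e+00 -2.000e-03  1.572e+00] 85.37782907449179
```

View pics/w3c.png

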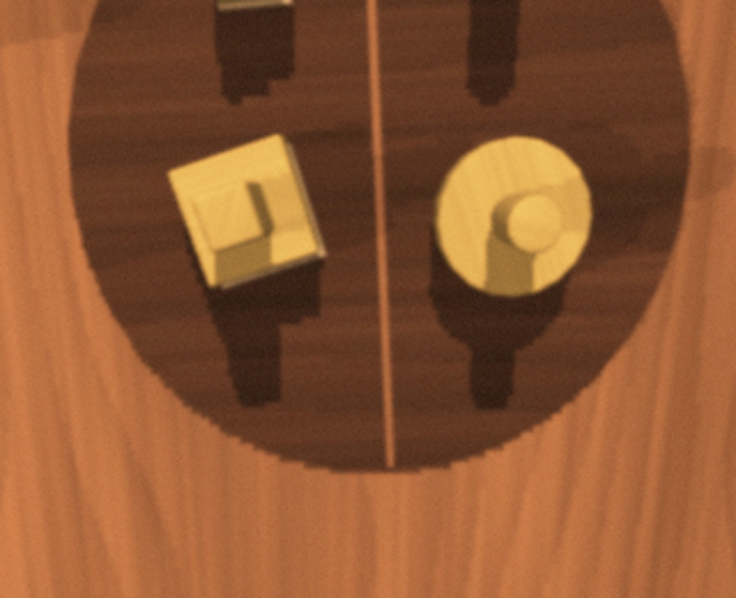

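View pics/s3.png

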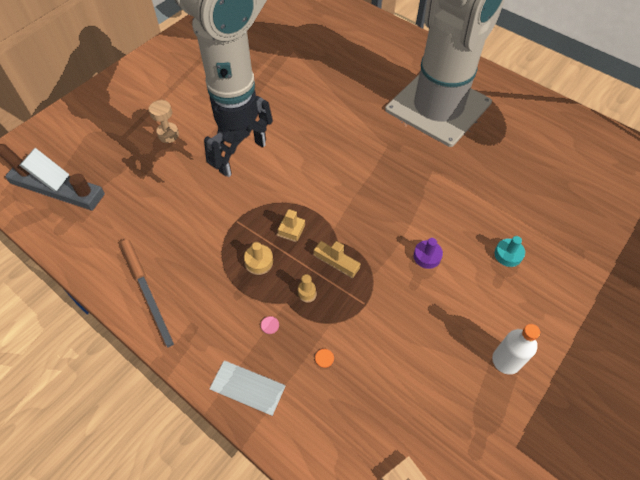

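All four weights stand upright on their patches, and the bottle, spool and decoys haven't moved. I'll make one numeric check of the centres and angles, then hand in.

Run:
```python
from h import *
import pickle
c=pickle.load(open("c3.pkl","rb"))
print(cast(c,[(392.6,136.5),(260,134.3)],71).round(1))
im=cv2.imread("pics/w3.png");h=cv2.cvtColor(im,cv2.COLOR_BGR2HSV)
m=(h[...,2]>125)&(h[...,0]>15)&(h[...,0]<27)&(np.arange(480)[:,None]<300)&(abs(np.arange(640)-320)<130)[None]
blobs(m,c,29,150)
```

```text
[[645.6 -42.9]
 [541.9 -41.6]]
px [383. 133.] world [645.1 -43. ] rect [645.  -42.7] [60.  58.3] 0.2
px [267. 132.] world [541.4 -41.3] rect [541.6 -41.5] [48.3 47.2] 18.0
px [266.  17.] world [545.   48.1] rect [545.4  48. ] [28.6 25.9] 2.1
```

```bash
python3 -c "
from cell import ctrl
print(ctrl.finish_job())"
```

```text
the job is handed in; nothing more can be done
None
```

The job is handed in: all four weights are set down on their matching patches, with the large disc and square measured about 2–3 mm off centre, the bar and small disc confirmed by tool pose and the scene view, and the bottle, spool and look-alikes left alone.

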